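Switch on the extraction at the icon restoration bench

ROBOT

A 6-joint arm with a two-finger parallel gripper is mounted at the origin on the work surface. World frame = base frame: x ahead of the robot, y to its left, z up, the work surface at z = 0. Lengths are in m, angles in rad, forces in N, time in s.
With the tool pointing down it reaches from about 0.35 to 1 m from the base axis. Payload 7.1 kg.
Tool frame: the origin (TCP) lies at the very end of the fingers, on their centre line; the grasp point (between the pads) lies 19 mm behind it; z points along the fingers, y is the line along which they close (so a half turn about z gives the same grasp; the last joint's range is limited). The gripper opens to 85 mm and grips with 20 to 120 N. Pads are 22 mm wide; open, the fingers measure 114 mm over their backs; the gripper's body (76 mm by 85 mm) begins 54 mm behind the grasp point. The pads swing forward as they close: fully open they stand 13 mm farther back than shut.
Start: joints at [1.124, 0.423, 1.63, -0, 1.089, -0.019], TCP at [0.259, 0.569, 0.231] pointing down, gripper open.
Joint ranges: [-3, 3], [-0.9, 2.11], [0.09, 2.58], [-1.31, 4.45], [0.11, 2.69], [-2.54, 2.54]. Speed limits (rad/s): [2.39, 2.39, 3.01, 3.14, 3.14, 3.14].

INTERFACE

Orientations are given as a rotation vector (axis times angle).
In Python, from cell import ctrl gives the robot as it stands. The module is installed in compiled form; this text tells all that it offers.
- The arm moves only by the tool play_rows, never from a script. Its arguments are lists of equal length, an entry for each row: "delta_pos": the shift along the world's x, y, z in m, a list of three; "yaw": the turn about the world's z in degrees; "hand": the closure in counts, from 0 (fully open) to 255 (shut). A call has 1 to 12 rows; each row shifts and turns the commanded pose from where the row before left it; what a row does not reach is not made up. A row lasts 1/8 s, in which the tool goes at most 62.5 mm and 10.7 degrees, less where a joint would pass 70% of its speed; a pose out of reach is approached as far as the arm can. A call is refused whole if a number of a shift passes 0.0625 or a number of a turn 10.7, either way. A call with a gripper value outside its range is refused whole. The fingers move at their own pace and stop on an object; the grip force is fixed at half the most. Time passes only in rows, so rows that do not move let the fingers close. It gives the time, the measured TCP pose, the force, the opening and the grip force at its end, in the units of the state.
- ctrl.read_state(): the state, without advancing time (a new reading comes with each control period).
- ctrl.read_camera(name): name is "scene" or "top"; returns a dict with "image" (400x640x3 uint8, red, green, blue), "range_z" (400x640 float32, m along the optical axis (not along the pixel's ray), 0 where there is no reading), "intrinsics" (3x3 intrinsics, pixels), "view" (4x4, takes a point from world to camera coordinates). Camera axes: x right, y up, looking along -z (the intrinsics and any distortion apply to the point x, -y, -z); pixel columns grow to the right and rows downward; lengths in m; the calibration is good to about 2 mm. A picture is of the moment at which its call begins.
- ctrl.finish_job(): hands the job in; it is judged then, once.
The state is a dict: "clock": time; "joint_positions": joint angles; "qvel": joint speeds; "joint_efforts": joint torques, N m; "ee_pos": TCP position; "tool_rot": TCP orientation; "force": force on the tool from outside, world axes, zero at the start; "moment": the same for the moment, N m; "width": opening from 0.0 (shut) to 1.0 (fully open); "gripper_force": force on a finger pad.
Only numpy, scipy, OpenCV 4.12 (cv2) and the standard library are available. Lean on these libraries where they do the work, as an engineer would, in place of code of your own. Each camera call takes 0.05 s, during which the arm holds its last target. There are 200 camera calls.

TASK

Switch on the box with the red guard: lift the guard with a fingertip and tip it all the way back so that it stays open, push the toggle beneath it fully over towards the hinge, then tip the guard forward again so that it drops shut over the toggle. Only touch and push, never hard; pick nothing up, and leave the blue-guarded switch and the loose things on the bench where they are.

Things in the scene. Friction and masses are not known exactly. Their poses are not given: they have to be found in the camera images.
- red_box: The one to work: grey switch box with a red guard, screwed to the bench, 90 (x) x 100 (y) x 50 (z) mm. Origin: centre of its underside, on the bench; x points from its front (the guard's lip side, facing the robot at yaw 0) to its back (hinge side), z up.
- red_guard (a joint): red guard's hinge (along box y), rad: 0 shut, 1.6 stop, tipped fully back. Guard (40-65 g): hollow hood over the toggle, open below, closed in front, 70 long (box x) x 46 wide x 34 high, 3 mm walls, hinged at its back lower edge, front going up and back. Almost no friction: let go, it falls shut below 1.1 rad; above 1.3 it falls back to the stop and stays.
- red_lip (a point): Middle of the underside of the front edge of the red guard's lip: flat, 46 wide, 4 thick, projecting 20 mm from the foot of the hood's front wall and 20 mm past the box, free below; lift it with a fingertip tilted about 40 deg. Moves with the guard, 90 mm from the hinge. Shut: 54 mm above the bench at box x = -65 mm.
- red_hinge (a point): Middle of the red guard's hinge axis, fixed at box x = +25 mm, 52 mm above the bench. With the guard at its stop the hood's roof stands upright 34 mm behind this point, up to 70 mm above it, the lip's end 90 mm above it; a finger pushing the roof from behind towards the front makes it drop shut.
- red_toggle (a joint): Toggle lever beneath the red guard, rad: 0 = off (leans to the front of the box), 0.9 = on, against its stop (leans as far to the back). Steel, 7 mm thick, 28 mm long with a white ball end 9 mm across, standing on the box's top at box x = -15 mm, y = 0; stays where it is left; about 1 to 2 N at the tip moves it.
- red_tip (a point): Centre of the ball end of the red box's toggle: 25 mm above the box's top and 12 mm in front of its pivot when off, 12 mm behind when on.
- blue_box: The other one, to be left alone: grey switch box with a blue guard, screwed to the bench, 90 (x) x 100 (y) x 50 (z) mm. Origin: centre of its underside, on the bench; x points from its front (the guard's lip side, facing the robot at yaw 0) to its back (hinge side), z up.
- blue_guard (a joint): blue guard's hinge (along box y), rad: 0 shut, 1.6 stop, tipped fully back. Guard (40-65 g): hollow hood over the toggle, open below, closed in front, 70 long (box x) x 46 wide x 34 high, 3 mm walls, hinged at its back lower edge, front going up and back. Almost no friction: let go, it falls shut below 1.1 rad; above 1.3 it falls back to the stop and stays.
- blue_lip (a point): Middle of the underside of the front edge of the blue guard's lip: flat, 46 wide, 4 thick, projecting 20 mm from the foot of the hood's front wall and 20 mm past the box, free below; lift it with a fingertip tilted about 40 deg. Moves with the guard, 90 mm from the hinge. Shut: 54 mm above the bench at box x = -65 mm.
- blue_hinge (a point): Middle of the blue guard's hinge axis, fixed at box x = +25 mm, 52 mm above the bench. With the guard at its stop the hood's roof stands upright 34 mm behind this point, up to 70 mm above it, the lip's end 90 mm above it; a finger pushing the roof from behind towards the front makes it drop shut.
- blue_toggle (a joint): Toggle lever beneath the blue guard, rad: 0 = off (leans to the front of the box), 0.9 = on, against its stop (leans as far to the back). Steel, 7 mm thick, 28 mm long with a white ball end 9 mm across, standing on the box's top at box x = -15 mm, y = 0; stays where it is left; about 1 to 2 N at the tip moves it.
- blue_tip (a point): Centre of the ball end of the blue box's toggle: 25 mm above the box's top and 12 mm in front of its pivot when off, 12 mm behind when on.
- pigment_jar: Loose amber pigment jar with white cap, 48 across, 55 mm tall; origin: centre of its underside. Leave alone.
- varnish_can: Loose varnish can, 56 across, 75 mm tall; origin: centre of its underside. Leave alone.
- brass_weight: Loose brass weight with knob, 48 across, 54 mm tall; origin: centre of its underside. Leave alone.
- spatula: Loose spatula, about 170 mm long, lying along its x; origin: under its middle. Leave alone.
Things that resemble listed ones, but are neither listed nor needed, are in the scene too. What is shaped like the red_box but pink or purple is not meant.

How it is judged:
By the outcome, as a careful person would: the job done as asked, in the order asked, and still so for the second after the job is handed in, with the robot touching nothing.
It also fails if it takes over 64 s, if anything falls off the work surface, if the arm or the gripper's body presses on something with over 40 N, if the wrist force passes 120 N, or if a joint passes its speed limit or range.

## Working session

There is one attempt and no reset: what is moved stays moved. The work goes in short steps, Python scripts to look and compute and a tool call to move; the robot and the scene stay as the last step left them, time stands still between calls to the robot, and variables do not carry over. Pictures are saved under pics/ and viewed, at most 10 in all, crops included, and the job is handed in when it is done.

Besides the shell and the picture viewer there is one more tool, called after "Request:" as name(argument=value, ...), one argument or row to a line, values as JSON. play_rows: Moves the arm, as the interface text tells. Its arguments: {"type":"object","properties":{"delta_pos":{"type":"array"},"yaw":{"type":"array"},"hand":{"type":"array"}},"required":["delta_pos","yaw","hand"]}

```bash
mkdir -p pics
cat > h.py <<'E'
import numpy as np,cv2
from cell import ctrl
def cam(n):
    c=ctrl.read_camera(n);return c
def pts(c):
    K=np.array(c["intrinsics"]);V=np.array(c["view"]);z=c["range_z"]
    v,u=np.mgrid[:400,:640]
    x=(u-K[0,2])/K[0,0]*z;y=(v-K[1,2])/K[1,1]*z
    P=np.stack([x,-y,-z,np.ones_like(z)],-1)@np.linalg.inv(V).T
    P=P[...,:3];P[z==0]=np.nan
    return P
E
python3 - <<'E'
from h import *
for n in("scene","top"):
    c=cam(n);cv2.imwrite(f"pics/{n}0.png",c["image"][...,::-1]);print(n,c["intrinsics"],np.round(c["view"],3),c.keys())
    np.savez(f"{n}0.npz",P=pts(c),im=c["image"])
print(ctrl.read_state())
E
```

```text
scene [[479.29894614   0.         326.44444058]
 [  0.         479.29894614 194.70734817]
 [  0.           0.           1.        ]] [[ 0.824  0.566  0.009 -0.411]
 [-0.417  0.596  0.686  0.168]
 [ 0.383 -0.57   0.727 -1.452]
 [ 0.     0.     0.     1.   ]] dict_keys(['image', 'range_z', 'intrinsics', 'view'])
top [[470.32741869   0.         316.78105494]
 [  0.         470.32741869 200.88166897]
 [  0.           0.           1.        ]] [[-0.003 -1.    -0.01   0.013]
 [ 0.998 -0.003  0.069 -0.505]
 [-0.069 -0.01   0.998 -1.296]
 [ 0.     0.     0.     1.   ]] dict_keys(['image', 'range_z', 'intrinsics', 'view'])
{'clock': 0.1, 'joint_positions': array([ 1.12402652e+00,  4.23788593e-01,  1.63063213e+00,  1.41164452e-06,
        1.08859675e+00, -1.89861588e-02]), 'qvel': array([-0.00029051, -0.00149585, -0.00086017,  0.00112217, -0.00032657,
        0.00120713]), 'joint_efforts': array([ 4.12848267e-04, -5.58422363e+01, -2.82449877e+01,  1.25858505e-04,
        2.89660260e-03, -1.01783772e-05]), 'ee_pos': array([0.25903395, 0.5682371 , 0.23060104]), 'tool_rot': array([-6.66779806e-01, -3.06967927e+00,  2.17699420e-03]), 'force': array([-0.08528848,  0.19976209, -0.26872324]), 'moment': array([-0.02888443, -0.03492027, -0.01111267]), 'gripper_force': 0.0, 'width': 0.9989407320638292}
```

View pics/scene0.png

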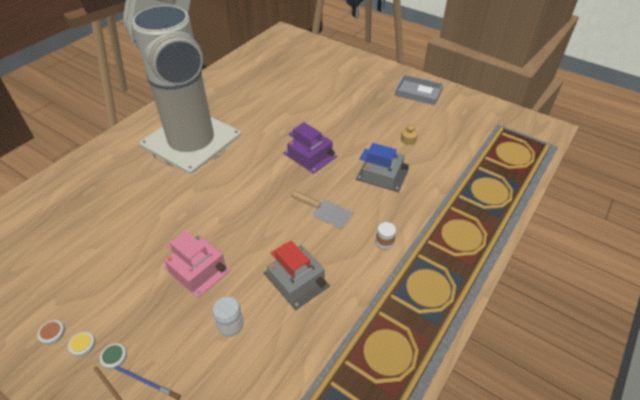

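View pics/top0.png

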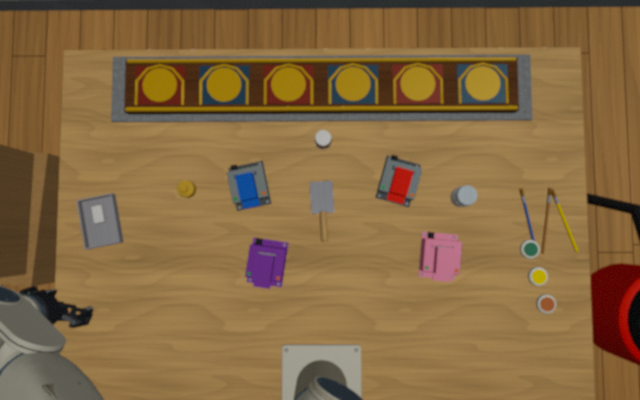

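The red box is at about (400,180) in top and (297,270) in scene. Its lip faces the robot, it is turned slightly clockwise, and nothing stands in the lane in front of it. Next I measure its pose.

Run:
```python
from h import *
for n,roi in(("top",(340,440,130,230)),("scene",(240,340,220,310))):
    d=np.load(n+"0.npz");P=d["P"];im=d["im"]
    hsv=cv2.cvtColor(im,cv2.COLOR_RGB2HSV)
    m=((hsv[...,0]<6)|(hsv[...,0]>174))&(hsv[...,1]>170)&(hsv[...,2]>70)
    r=np.zeros_like(m);r[roi[2]:roi[3],roi[0]:roi[1]]=1
    m&=r; Q=P[m]; Q=Q[~np.isnan(Q).any(1)]
    print(n,m.sum(),np.percentile(Q,[2,25,50,75,98],axis=0).round(4).tolist())
    for lo,hi in((.078,.094),(.052,.066)):
        S=Q[(Q[:,2]>lo)&(Q[:,2]<hi)]
        if len(S)>10:
            q=cv2.minAreaRect((S[:,:2]*1000).astype(np.float32));print(lo,len(S),S[:,2].mean(),q,S.mean(0))
    # box top z~.05
    R=P[r];c=hsv[r];S=R[(np.abs(R[:,2]-.05)<.006)&(c[:,1]<90)]
    S=S[~np.isnan(S).any(1)]
    if len(S)>10: print("box",len(S),cv2.minAreaRect((S[:,:2]*1000).astype(np.float32)))
t=cv2.imread("pics/top0.png")[140:225,355:445];s=cv2.imread("pics/scene0.png")[230:315,252:342]
cv2.imwrite("pics/c.png",cv2.resize(np.hstack([t,s]),None,fx=4.4,fy=4.4,interpolation=2))
```

```text
top 583 [[0.5009, -0.236, 0.055], [0.5202, -0.2201, 0.0793], [0.5413, -0.2093, 0.0856], [0.5627, -0.1984, 0.0878], [0.5841, -0.1827, 0.0915]]
0.078 436 0.0866549489685585 ((552.1510620117188, -211.7952880859375), (46.305850982666016, 67.61831665039062), 72.83086395263672) [ 0.5517589  -0.21171346  0.08665495]
0.052 130 0.059130841383548224 ((510.34613037109375, -201.01905822753906), (44.536930084228516, 20.7215633392334), 73.68553924560547) [ 0.51042902 -0.20083126  0.05913084]
box 610 ((563.1932983398438, -215.23876953125), (100.24063873291016, 90.26313781738281), 73.88584899902344)
scene 56 [[0.5209, -0.235, 0.0832], [0.5364, -0.225, 0.0848], [0.5504, -0.2162, 0.0856], [0.5683, -0.2062, 0.0864], [0.5811, -0.1955, 0.0878]]
0.078 55 0.08570549728917087 ((551.4199829101562, -216.7126922607422), (39.68413543701172, 60.997440338134766), 79.03453063964844) [ 0.55230093 -0.21610126  0.0857055 ]
box 953 ((549.0917358398438, -268.23773193359375), (203.6139373779297, 91.96318054199219), 73.69042205810547)
```

View pics/c.png

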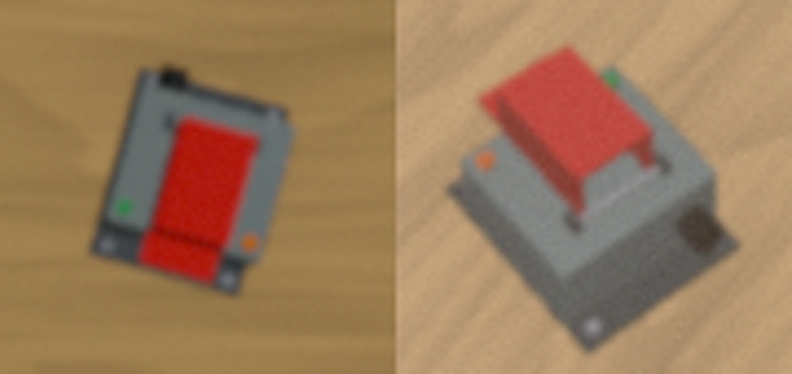

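Request:
play_rows(
  delta_pos=[
    [0.0115,-0.042,0],
    [0.0115,-0.042,0],
    [0.0115,-0.042,0],
    [0.0115,-0.042,0],
    [0.0115,-0.042,0],
    [0.0115,-0.042,0],
    [0.0115,-0.042,0],
    [0.0115,-0.042,0],
    [0.0115,-0.042,0],
    [0.0115,-0.042,0],
    [0.0115,-0.042,0],
    [0.0115,-0.042,0],
  ],
  yaw=[0.7,0.7,0.7,0.7,0.7,0.7,0.7,0.7,0.7,0.7,0.7,0.7],
  hand=[255,255,255,255,255,255,255,255,255,255,255,255],
)

```text
clock: 1.6
ee_pos: [0.3973, 0.0633, 0.2313]
tool_rot: [-0.44, -3.111, -0.0]
force: [0.8, 0.0, 1.4]
width: -0.004
gripper_force: 0.0
```

Request:
play_rows(
  delta_pos=[
    [0.0115,-0.042,0],
    [0.0115,-0.042,0],
    [0.0115,-0.042,0],
    [0.0115,-0.042,0],
    [0.0115,-0.042,0],
    [0.0115,-0.042,0],
    [0,0,0],
    [0,0,0],
  ],
  yaw=[0,0,0,0,0,0,0,0],
  hand=[255,255,255,255,255,255,255,255],
)

```text
clock: 2.6
ee_pos: [0.4656, -0.187, 0.2308]
tool_rot: [-0.441, -3.109, -0.001]
force: [1.0, 0.1, -0.1]
width: 0.003
gripper_force: 0.0
```

```bash
cat >> h.py <<'E'
from scipy.spatial.transform import Rotation as Ro
C=np.array([.5632,-.2152]);A=np.radians(-16.1);ux=np.array([np.cos(A),np.sin(A)]);uy=np.array([-ux[1],ux[0]])
def st():
    s=ctrl.read_state();p=s["ee_pos"];d=p[:2]-C;f=s["force"];M=Ro.from_rotvec(s["tool_rot"]).as_matrix()
    print("t%.2f ee"%s["clock"],p.round(4),"box",(1e3*d@ux).round(1),(1e3*d@uy).round(1),"z",(1e3*p[2]).round(1),"ydir",np.degrees(np.arctan2(M[1,1],M[0,1])).round(2),"zax",M[:,2].round(3),"Fbox",(f[:2]@ux).round(2),(f[:2]@uy).round(2),f[2].round(2),"w",round(s["width"],3))
E
python3 -c "
from h import *
st()"
```

```text
t2.60 ee [ 0.4656 -0.187   0.2308] box -101.6 0.1 z 230.8 ydir 73.85 zax [-0.001  0.001 -1.   ] Fbox 0.94 0.33 -0.09 w 0.003
```

Request:
play_rows(
  delta_pos=[
    [0,0,-0.045],
    [0,0,-0.045],
    [0,0,-0.045],
    [0,0,-0.03],
    [0,0,-0.02],
    [0.0096,-0.0028,0],
    [0.0048,-0.0014,0],
    [0,0,0],
  ],
  yaw=[0,0,0,0,0,0,0,0],
  hand=[255,255,255,255,255,255,255,255],
)

```text
clock: 3.6
ee_pos: [0.482, -0.1918, 0.0475]
tool_rot: [0.439, 3.108, -0.001]
force: [-0.2, 0.7, 0.8]
width: -0.001
gripper_force: 0.0
```

```bash
python3 -c "
from h import *
st()
c=cam('scene')['image'][180:330,200:380,::-1]
cv2.imwrite('pics/a.png',cv2.resize(c,None,fx=4,fy=4,interpolation=2))"
```

```text
t3.60 ee [ 0.482  -0.1918  0.0475] box -84.5 -0.0 z 47.5 ydir 73.92 zax [ 0.002 -0.001 -1.   ] Fbox -0.37 0.64 0.82 w -0.001
```

View pics/a.png

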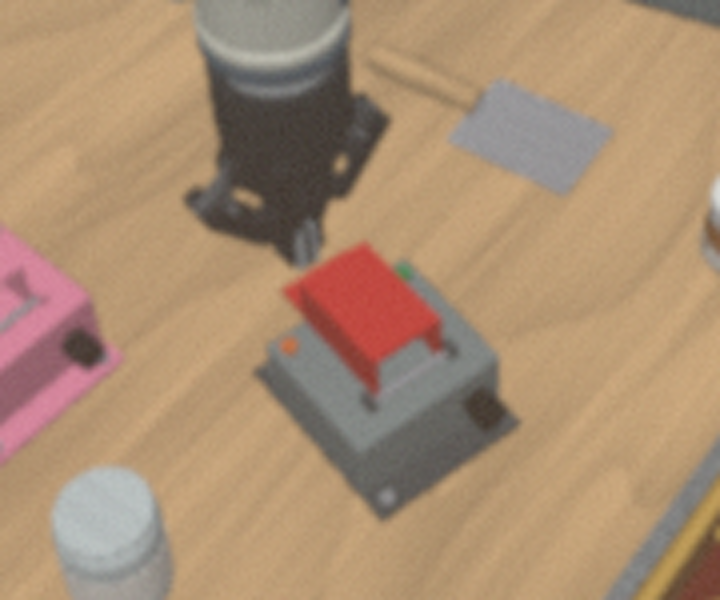

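The closed fingertips, near (305,245) in the crop, stand just in front of the lip with the box undisturbed. I'll creep in until they touch.

Request:
play_rows(
  delta_pos=[
    [0.0029,-0.0008,0],
    [0.0029,-0.0008,0],
    [0.001,-0.0003,0],
    [0,0,0],
  ],
  yaw=[0,0,0,0],
  hand=[255,255,255,255],
)

```text
clock: 4.15
ee_pos: [0.4875, -0.1935, 0.0463]
tool_rot: [-0.44, -3.111, 0.0]
force: [-0.4, 0.3, 0.1]
width: -0.001
gripper_force: 0.0
```

Request:
play_rows(
  delta_pos=[
    [0.001,-0.0003,0],
    [0,0,0],
  ],
  yaw=[0,0],
  hand=[255,255],
)

```text
clock: 4.4
ee_pos: [0.4885, -0.1937, 0.0463]
tool_rot: [-0.44, -3.111, -0.0]
force: [-0.3, 0.8, 0.1]
width: -0.0
gripper_force: 0.0
```

Request:
play_rows(
  delta_pos=[
    [0.001,-0.0003,0],
    [0,0,0],
  ],
  yaw=[0,0],
  hand=[255,255],
)

```text
clock: 4.65
ee_pos: [0.4896, -0.194, 0.0463]
tool_rot: [0.44, 3.111, -0.0]
force: [0.4, 0.1, -0.9]
width: 0.004
gripper_force: 0.0
```

Request:
play_rows(
  delta_pos=[
    [0.001,-0.0003,0],
    [0,0,0],
  ],
  yaw=[0,0],
  hand=[255,255],
)

```text
clock: 4.9
ee_pos: [0.4897, -0.1941, 0.0462]
tool_rot: [-0.44, -3.109, -0.001]
force: [-3.0, 0.8, 1.0]
width: -0.001
gripper_force: 1.6
```

Request:
play_rows(
  delta_pos=[
    [0.001,-0.0003,0],
    [0,0,0],
  ],
  yaw=[0,0],
  hand=[255,255],
)

```text
clock: 5.15
ee_pos: [0.4898, -0.1941, 0.0461]
tool_rot: [-0.44, -3.107, -0.001]
force: [-6.6, 0.8, 4.0]
width: -0.0
gripper_force: 3.3
```

Request:
play_rows(
  delta_pos=[
    [0,0,0.002],
    [0,0,0.002],
    [0.0002,0,0.002],
    [0,0,0],
  ],
  yaw=[0,0,0,0],
  hand=[255,255,255,255],
)

```text
clock: 5.65
ee_pos: [0.4902, -0.1941, 0.052]
tool_rot: [-0.44, -3.108, -0.001]
force: [-5.5, 0.7, 0.4]
width: 0.0
gripper_force: 2.7
```

```bash
cat >> h.py <<'E'
def guard():
    # red roof/hood points in the box's x-z plane -> highest and tilt
    for n in("top","scene"):
        c=cam(n);P=pts(c);hsv=cv2.cvtColor(c["image"],cv2.COLOR_RGB2HSV)
        m=((hsv[...,0]<6)|(hsv[...,0]>174))&(hsv[...,1]>150)&(hsv[...,2]>50)
        Q=P[m];Q=Q[~np.isnan(Q).any(1)];d=Q[:,:2]-C
        k=(np.abs(d@ux)<.15)&(np.abs(d@uy)<.03)&(Q[:,2]>.04)
        x=1e3*(d@ux)[k];z=1e3*Q[k,2]
        if len(x)<8: print(n,"few",len(x));continue
        print(n,len(x),"x",np.percentile(x,[2,50,98]).round(),"z",np.percentile(z,[2,50,98]).round(),"slope deg",np.degrees(np.arctan(np.polyfit(x,z,1)[0])).round(1), "ang about hinge",np.percentile(np.degrees(np.arctan2(z-52,25-x)),[2,50,98]).round(1))
E
python3 -c "
from h import *
st();guard()"
```

```text
t5.65 ee [ 0.4902 -0.1941  0.052 ] box -76.0 -0.0 z 52.0 ydir 73.89 zax [-0.003  0.001 -1.   ] Fbox -5.53 -0.85 0.38 w 0.0
top 15 x [21. 22. 25.] z [83. 86. 92.] slope deg 28.4 ang about hinge [81.9 85.8 89.2]
scene 645 x [-59.  -9.  25.] z [63. 87. 91.] slope deg 2.0 ang about hinge [ 7.8 45.3 89.5]
```

Request:
play_rows(
  delta_pos=[
    [0.0002,0,0.002],
    [0.0002,-0.0001,0.002],
    [0.0002,0,0.002],
    [0.0003,-0.0001,0.002],
    [0.0003,-0.0001,0.002],
    [0.0004,-0.0001,0.002],
    [0.0004,-0.0001,0.002],
    [0,0,0],
  ],
  yaw=[0,0,0,0,0,0,0,0],
  hand=[255,255,255,255,255,255,255,255],
)

```text
clock: 6.75
ee_pos: [0.4926, -0.1948, 0.0662]
tool_rot: [-0.44, -3.109, -0.001]
force: [-5.1, -0.0, 1.7]
width: -0.002
gripper_force: 2.6
```

```bash
python3 -c "
from h import *
st();guard()"
```

```text
t6.75 ee [ 0.4926 -0.1948  0.0662] box -73.5 0.0 z 66.2 ydir 73.89 zax [-0.002  0.001 -1.   ] Fbox -4.91 -1.45 1.66 w -0.002
top 10 x [26. 29. 30.] z [85. 87. 95.] slope deg -56.6 ang about hinge [91.4 95.9 98.4]
scene 737 x [-57.  -5.  30.] z [ 72.  91. 101.] slope deg -0.9 ang about hinge [15.6 52.9 98.7]
```

Request:
play_rows(
  delta_pos=[
    [0.001,-0.0003,0.0035],
    [0.001,-0.0003,0.0035],
    [0.001,-0.0003,0.0035],
    [0.0014,-0.0004,0.0034],
    [0.0014,-0.0004,0.0034],
    [0.0014,-0.0004,0.0034],
    [0.0018,-0.0005,0.0031],
    [0.0018,-0.0005,0.0031],
    [0.0018,-0.0005,0.0031],
    [0,0,0],
  ],
  yaw=[0,0,0,0,0,0,0,0,0,0],
  hand=[255,255,255,255,255,255,255,255,255,255],
)

```text
clock: 8.1
ee_pos: [0.5066, -0.1989, 0.0967]
tool_rot: [0.44, 3.11, -0.0]
force: [-4.3, -0.2, 2.9]
width: -0.003
gripper_force: 2.2
```

```bash
python3 -c "
from h import *
st();guard()"
```

```text
t8.10 ee [ 0.5066 -0.1989  0.0967] box -58.9 -0.0 z 96.7 ydir 73.89 zax [ 0.001 -0.    -1.   ] Fbox -4.11 -1.39 2.88 w -0.003
top few 0
scene 866 x [-43.   7.  41.] z [ 79. 100. 119.] slope deg -14.7 ang about hinge [ 37.   70.9 118.6]
```

Request:
play_rows(
  delta_pos=[
    [0.0021,-0.0006,0.0029],
    [0.0021,-0.0006,0.0029],
    [0.0021,-0.0006,0.0029],
    [0.0025,-0.0007,0.0026],
    [0.0025,-0.0007,0.0026],
    [0.0025,-0.0007,0.0026],
    [0.0028,-0.0008,0.0023],
    [0.0028,-0.0008,0.0023],
    [0.0028,-0.0008,0.0023],
    [0.003,-0.0009,0.0019],
    [0.003,-0.0009,0.0019],
    [0.003,-0.0009,0.0019],
  ],
  yaw=[0,0,0,0,0,0,0,0,0,0,0,0],
  hand=[255,255,255,255,255,255,255,255,255,255,255,255],
)

```text
clock: 9.7
ee_pos: [0.5377, -0.2078, 0.1255]
tool_rot: [-0.44, -3.111, 0.0]
force: [0.0, 0.2, -0.1]
width: -0.003
gripper_force: 0.0
```

```bash
python3 -c "
from h import *
st();guard()"
```

```text
t9.70 ee [ 0.5377 -0.2078  0.1255] box -26.6 0.1 z 125.5 ydir 73.89 zax [-0. -0. -1.] Fbox -0.02 0.17 -0.1 w -0.003
top few 0
scene 896 x [-10.  30.  53.] z [ 70. 113. 132.] slope deg -37.9 ang about hinge [ 65.2  94.3 145.7]
```

Request:
play_rows(
  delta_pos=[
    [0.0032,-0.0009,0.0015],
    [0.0032,-0.0009,0.0015],
    [0.0032,-0.0009,0.0015],
    [0.0034,-0.001,0.0011],
    [0.0034,-0.001,0.0011],
    [0.0034,-0.001,0.0011],
    [0.0035,-0.001,0.0007],
    [0.0035,-0.001,0.0007],
    [0.0035,-0.001,0.0007],
    [0.002,-0.0006,0.0003],
    [0,0,0],
    [0,0,0],
  ],
  yaw=[0,0,0,0,0,0,0,0,0,0,0,0],
  hand=[255,255,255,255,255,255,255,255,255,255,255,255],
)

```text
clock: 11.3
ee_pos: [0.5696, -0.217, 0.1355]
tool_rot: [-0.44, -3.11, -0.0]
force: [0.3, 0.3, 0.2]
width: -0.002
gripper_force: 0.0
```

```bash
python3 -c "
from h import *
st();guard()
c=cam('scene')['image'][180:330,200:380,::-1]
cv2.imwrite('pics/b.png',cv2.resize(c,None,fx=4,fy=4,interpolation=2))"
```

```text
t11.30 ee [ 0.5696 -0.217   0.1355] box 6.6 0.1 z 135.5 ydir 73.89 zax [-0.  0. -1.] Fbox 0.19 0.34 0.17 w -0.002
top few 0
scene 646 x [32. 52. 61.] z [ 61. 119. 141.] slope deg -46.3 ang about hinge [ 95.1 113.8 164.6]
```

View pics/b.png

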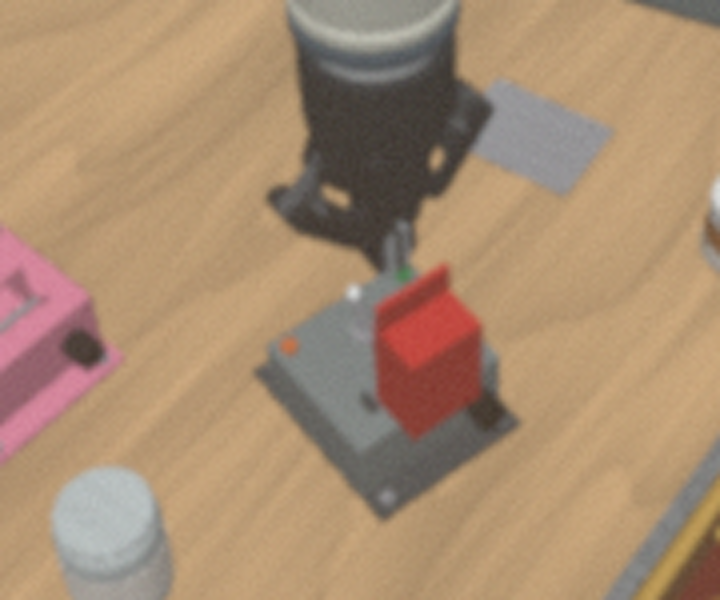

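The guard stands fully back, with its roof at x≈52–61 in box coordinates. The toggle's white ball shows at (353,293), leaning forward. Next I back off, drop in front of the toggle and push it over.

Request:
play_rows(
  delta_pos=[
    [-0.0156,0.0045,0],
    [-0.0156,0.0045,0],
    [-0.0156,0.0045,0],
    [-0.0156,0.0045,0],
    [0,0,-0.02],
    [0,0,-0.02],
    [0,0,-0.0235],
    [0,0,0],
  ],
  yaw=[0,0,0,0,0,0,0,0],
  hand=[255,255,255,255,255,255,255,255],
)

```text
clock: 12.45
ee_pos: [0.5056, -0.1984, 0.0709]
tool_rot: [-0.44, -3.107, -0.001]
force: [-0.2, 1.1, 0.2]
width: 0.001
gripper_force: 0.0
```

Request:
play_rows(
  delta_pos=[
    [0.0048,-0.0014,0],
    [0.0048,-0.0014,0],
    [0.0029,-0.0008,0],
    [0.0029,-0.0008,0],
    [0.0029,-0.0008,0],
    [0.0029,-0.0008,0],
    [0.0029,-0.0008,0],
    [0.0029,-0.0008,0],
    [0.0029,-0.0008,0],
    [0.0029,-0.0008,0],
    [0.0029,-0.0008,0],
    [0,0,0],
  ],
  yaw=[0,0,0,0,0,0,0,0,0,0,0,0],
  hand=[255,255,255,255,255,255,255,255,255,255,255,255],
)

```text
clock: 13.95
ee_pos: [0.5433, -0.2091, 0.072]
tool_rot: [0.44, 3.11, -0.0]
force: [-0.6, -0.1, 0.4]
width: 0.001
gripper_force: 0.1
```

```bash
python3 -c "
from h import *
st();guard()"
```

```text
t13.95 ee [ 0.5433 -0.2091  0.072 ] box -20.8 0.4 z 72.0 ydir 73.89 zax [ 0. -0. -1.] Fbox -0.57 -0.26 0.41 w 0.001
top few 0
scene 661 x [32. 52. 62.] z [ 60. 118. 140.] slope deg -45.5 ang about hinge [ 95.1 114.6 166.9]
```

Toggle is moving (light force). I push on in 1 mm steps until it hits the stop.

Request:
play_rows(
  delta_pos=[
    [0.001,-0.0003,0],
    [0.001,-0.0003,0],
    [0,0,0],
  ],
  yaw=[0,0,0],
  hand=[255,255,255],
)

```text
clock: 14.42
ee_pos: [0.5449, -0.2096, 0.072]
tool_rot: [-0.44, -3.11, -0.0]
force: [-0.5, 0.1, -0.8]
width: 0.006
gripper_force: 0.5
```

Request:
play_rows(
  delta_pos=[
    [0.001,-0.0003,0],
    [0,0,0],
  ],
  yaw=[0,0],
  hand=[255,255],
)

```text
clock: 14.68
ee_pos: [0.5457, -0.2098, 0.072]
tool_rot: [-0.44, -3.11, -0.0]
force: [-2.1, -0.5, -1.0]
width: 0.001
gripper_force: 1.2
```

Request:
play_rows(
  delta_pos=[
    [0.001,-0.0003,0],
    [0,0,0],
  ],
  yaw=[0,0],
  hand=[255,255],
)

```text
clock: 14.92
ee_pos: [0.5459, -0.2098, 0.0718]
tool_rot: [-0.44, -3.108, -0.001]
force: [-5.5, 1.6, 1.0]
width: -0.001
gripper_force: 2.7
```

Request:
play_rows(
  delta_pos=[
    [0.001,-0.0003,0],
    [0,0,0],
  ],
  yaw=[0,0],
  hand=[255,255],
)

```text
clock: 15.18
ee_pos: [0.5461, -0.2099, 0.0717]
tool_rot: [-0.44, -3.106, -0.001]
force: [-7.4, 1.5, 3.5]
width: 0.002
gripper_force: 4.1
```

It has stalled against the stop at the expected position. Back off, go up and look.

Request:
play_rows(
  delta_pos=[
    [-0.0096,0.0028,0],
    [-0.0192,0.0055,0],
    [-0.0192,0.0055,0],
    [-0.0096,0.0028,0.03],
    [0,0,0.045],
    [0,0,0.045],
    [0,0,0.035],
    [0,0,0],
  ],
  yaw=[0,0,0,0,0,0,0,0],
  hand=[255,255,255,255,255,255,255,255],
)

```text
clock: 16.18
ee_pos: [0.4927, -0.1949, 0.2305]
tool_rot: [0.439, 3.103, -0.003]
force: [0.1, 0.7, 0.1]
width: 0.003
gripper_force: 0.0
```

```bash
python3 -c "
from h import *
st();guard()
c=cam('scene')
P=pts(c);hsv=cv2.cvtColor(c['image'],cv2.COLOR_RGB2HSV);d=P[...,:2]-C
m=(hsv[...,1]<40)&(hsv[...,2]>170)&(np.abs(d@ux)<.045)&(np.abs(d@uy)<.02)&(P[...,2]>.06)&(P[...,2]<.09)
print(m.sum(),1e3*np.median((d@ux)[m]),1e3*np.median((d@uy)[m]),np.median(P[m][:,2]))
c=c['image'][180:330,200:380,::-1]
cv2.imwrite('pics/d.png',cv2.resize(c,None,fx=4,fy=4,interpolation=2))"
```

```text
t16.18 ee [ 0.4927 -0.1949  0.2305] box -73.4 -0.0 z 230.5 ydir 73.89 zax [ 0.008 -0.003 -1.   ] Fbox -0.07 0.72 0.12 w 0.003
top 81 x [27. 43. 57.] z [ 66. 121. 144.] slope deg -21.6 ang about hinge [ 92.2 105.4 152.2]
scene 610 x [32. 51. 62.] z [ 62. 119. 140.] slope deg -44.7 ang about hinge [ 95.  113.6 163.5]
0 nan nan nan
  return _methods._mean(a, axis=axis, dtype=dtype,
  ret = ret.dtype.type(ret / rcount)
```

View pics/d.png

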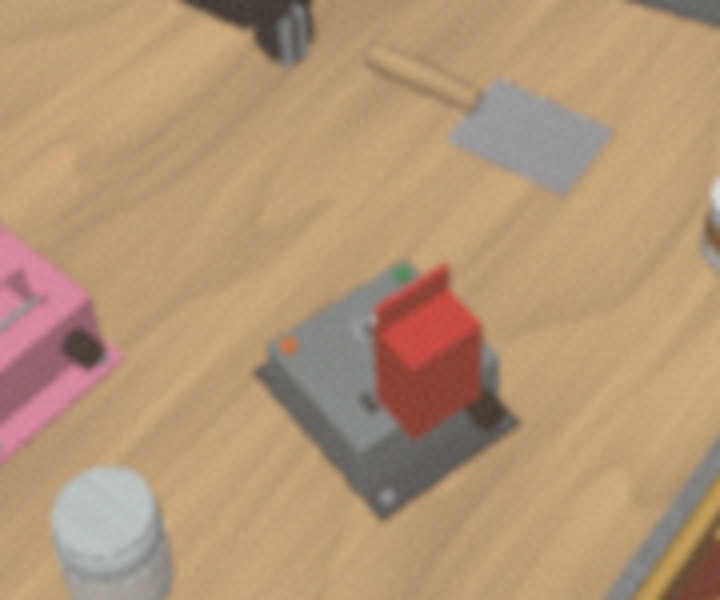

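The ball is no longer on the front side; it is hidden behind the open guard, so the toggle has gone over. Now I go over the top to behind the guard.

Request:
play_rows(
  delta_pos=[
    [0.0318,-0.0092,0],
    [0.0318,-0.0092,0],
    [0.0318,-0.0092,0],
    [0.0318,-0.0092,0],
    [0.0318,-0.0092,0],
    [0,0,0],
    [0,0,0],
  ],
  yaw=[0,0,0,0,0,0,0],
  hand=[255,255,255,255,255,255,255],
)

```text
clock: 17.2
ee_pos: [0.6483, -0.2395, 0.2252]
tool_rot: [-0.44, -3.107, -0.001]
force: [-0.1, -0.4, 0.1]
width: -0.002
gripper_force: 0.0
```

```bash
python3 -c "
from h import *
st()
c=cam('top')['image'][130:240,340:460,::-1]
cv2.imwrite('pics/e.png',cv2.resize(c,None,fx=5,fy=5,interpolation=2))"
```

```text
t17.20 ee [ 0.6483 -0.2395  0.2252] box 88.5 0.2 z 225.2 ydir 73.89 zax [-0.003  0.001 -1.   ] Fbox 0.04 -0.36 0.05 w -0.002
```

View pics/e.png

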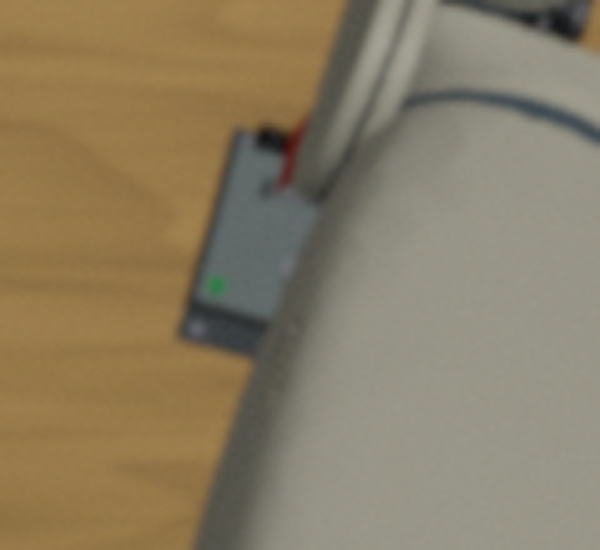

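Request:
play_rows(
  delta_pos=[
    [0,0,-0.04],
    [0,0,-0.04],
    [0,0,-0.04],
    [-0.0096,0.0028,0],
    [0,0,0],
  ],
  yaw=[0,0,0,0,0],
  hand=[255,255,255,255,255],
)

```text
clock: 17.88
ee_pos: [0.6392, -0.237, 0.1083]
tool_rot: [0.44, 3.11, -0.0]
force: [0.7, -0.1, 0.4]
width: -0.001
gripper_force: 0.0
```

Request:
play_rows(
  delta_pos=[
    [-0.0029,0.0008,0],
    [-0.0029,0.0008,0],
    [-0.0029,0.0008,0],
    [-0.0029,0.0008,0],
    [-0.0029,0.0008,0],
    [-0.0029,0.0008,0],
    [0,0,0],
  ],
  yaw=[0,0,0,0,0,0,0],
  hand=[255,255,255,255,255,255,255],
)

```text
clock: 18.75
ee_pos: [0.6221, -0.2322, 0.107]
tool_rot: [-0.44, -3.11, -0.0]
force: [-0.5, -0.1, 0.3]
width: -0.001
gripper_force: 0.0
```

```bash
python3 -c "
from h import *
st();guard()"
```

```text
t18.75 ee [ 0.6221 -0.2322  0.107 ] box 61.3 0.0 z 107.0 ydir 73.89 zax [-0.  0. -1.] Fbox -0.44 -0.2 0.28 w -0.001
top few 0
scene 264 x [26. 53. 58.] z [ 60.  82. 122.] slope deg -44.3 ang about hinge [ 91.4 130.4 165.8]
```

Request:
play_rows(
  delta_pos=[
    [-0.0029,0.0008,0],
    [-0.0029,0.0008,0],
    [-0.0029,0.0008,0],
    [-0.0029,0.0008,0],
    [-0.0029,0.0008,0],
    [-0.0029,0.0008,0],
    [-0.0029,0.0008,0],
    [0,0,0],
    [0,0,0],
    [0,0,0],
  ],
  yaw=[0,0,0,0,0,0,0,0,0,0],
  hand=[255,255,255,255,255,255,255,255,255,255],
)

```text
clock: 20.1
ee_pos: [0.6023, -0.2268, 0.1071]
tool_rot: [0.44, 3.11, -0.0]
force: [-0.3, 0.2, -0.1]
width: 0.002
gripper_force: 0.0
```

```bash
python3 -c "
from h import *
st();guard()"
```

```text
t20.10 ee [ 0.6023 -0.2268  0.1071] box 40.8 -0.3 z 107.1 ydir 73.89 zax [ 0. -0. -1.] Fbox -0.39 0.1 -0.1 w 0.002
top 23 x [-65. -54. -45.] z [55. 59. 62.] slope deg -9.3 ang about hinge [2.2 5.1 7.5]
scene 236 x [-58.  -1.  23.] z [58. 84. 88.] slope deg 11.4 ang about hinge [ 3.7 47.8 86.6]
```

Guard has dropped shut. I rise straight up and move clear.

Request:
play_rows(
  delta_pos=[
    [0,0,0.03],
    [0,0,0.04],
    [0,0,0.04],
    [0,0,0.02],
    [0,0.045,0],
    [0,0.05,0],
    [0,0.05,0],
    [0,0.05,0],
    [0,0.05,0],
    [0,0,0],
    [0,0,0],
  ],
  yaw=[0,0,0,0,0,0,0,0,0,0,0],
  hand=[255,255,255,255,255,255,255,255,255,255,255],
)

```text
clock: 21.58
ee_pos: [0.6019, 0.018, 0.2366]
tool_rot: [-0.439, -3.11, 0.001]
force: [-0.6, -0.1, -0.1]
width: -0.001
gripper_force: 0.0
```

```bash
python3 -c "
from h import *
st();guard()
a=cam('top')['image'][130:230,350:450,::-1];b=cam('scene')['image']
cv2.imwrite('pics/f.png',np.hstack([cv2.resize(a,(400,400)),cv2.resize(b[200:330,220:350,::-1],(400,400))]))"
```

```text
t21.57 ee [0.6019 0.018  0.2366] box -27.5 234.8 z 236.6 ydir 73.93 zax [-0.001 -0.    -1.   ] Fbox -0.55 -0.27 -0.09 w -0.001
top 599 x [-64. -22.  21.] z [55. 86. 92.] slope deg 18.1 ang about hinge [ 2.1 36.7 83.8]
scene 606 x [-45.  -9.  23.] z [61. 85. 89.] slope deg 3.0 ang about hinge [ 9.8 43.1 87.1]
```

View pics/f.png

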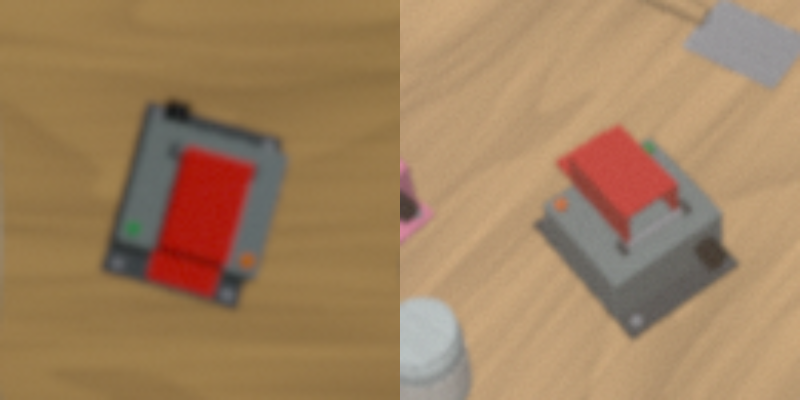

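The guard is flat shut in both views (top crop around (205,220), scene crop around (625,180)), exactly as at the start, and the arm is clear.

```bash
python3 -c "
from h import *
print(ctrl.finish_job())"
```

```text
the job is handed in; nothing more can be done
None
```

I lifted the red guard fully back, pushed the toggle over until it hit its stop, tipped the guard shut again and handed the job in at about 22 s; forces stayed under about 10 N. I judged the toggle by its stalled position and rising force, because the guard hid the ball from the cameras. The lift used a vertical fingertip against the lip's front edge, because the interface cannot tilt the tool.

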